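# Set up the light tester and hold the green glass sample in its beam

### The job

Get the light-transmission tester ready: lower the tall brass spacer down its post, then the black receiver on top of it with its lens facing the lamp, both fully home and not dropped. Then take the green glass sample out of the rack with the fingers on its two frosted edges only, never on the clear faces, and finish while holding it still and upright, square across the beam with the middle of the glass in the light, touching nothing else. Do not knock the glass against the tester, and leave the other things where they are.

Things in the scene. Friction and masses are not known exactly. Their poses are not given: they have to be found in the camera images.
- tester: light tester, fixed: aluminium base plate 110 (x) x 340 (y) mm, top 16 mm above the bench; at +y a grey lamp house (y 73 to 163 mm, 84 mm in x, top 116 mm above the bench), its black 36 mm snout ending in the lit lens at y = 45 mm, looking to -y; near the -y end a steel post. Origin: under the base's centre, on the bench; y from post to lamp. The beam runs along y at x = 0, 76 mm above the bench
- post_foot (a point): foot of the steel locating post: on its axis, at the top of the base plate (16 mm above the bench), y = -115 mm on the tester; axes as the tester's. The post is 14 mm in diameter and 76 mm tall, its last 6 mm tapering to 6 mm diameter
- sample_point (a point): point on the beam's axis where a sample is held, over the cross line on the base plate: y = -14 mm on the tester, 76 mm above the bench, 60 mm above the plate; axes as the tester's, y along the beam. The lamp's lens is 59 mm away at +y, the fitted receiver's lens 59 mm away at -y
- spacer_tall: tall brass spacer collar, loose, upright on the bench: 36 mm outside diameter, bore 17 mm, 40 mm tall, 0.2 kg. Origin: centre of its underside, z along the bore
- receiver: black receiver, loose, upright on the bench: block 40 x 40 x 40 mm with a vertical 17 mm through bore in its middle; a 26 mm snout with the lens stands 22 mm out of its +y side, a brass screw 10 mm out of its -y side; a white stripe on top points to the lens. The plain sides face +x and -x. 0.15 kg. Origin: centre of the block's underside. On the tall spacer its lens is at beam height
- receiver_lens (a point): centre of the receiver's lens, 42 mm from the bore's axis along the receiver's +y and 20 mm above its underside
- rack: wooden sample rack, fixed, 86 (x) x 150 (y) x 34 mm tall, with three slots side by side along its y, 45 mm apart (y = -45, 0, +45 mm); each slot is 54 mm long along x, 14.5 mm wide and 22 mm deep. Origin: centre of its underside, on the bench
- glass_green: green glass sample, loose, upright in any one of the rack's slots: 50 (x) x 12 (y) x 80 (z) mm, 0.12 kg; the lower 22 mm are in the slot. Frosted white edges: the narrow faces at +x and -x (and the outer 4 mm of the wide faces), full height. The wide +y and -y faces are clear: do not touch. Both ways round are alike. Origin: centre of its underside, 12 mm above the bench in the rack
- glass_green_mid (a point): middle of the green glass, 40 mm above its underside; axes as the glass's
- glass_bronze: bronze-brown glass sample of the same size in another slot of the rack: leave it
- glass_blue: blue glass sample of the same size in another slot of the rack: leave it
- spacer_short: short aluminium spacer collar, 36 mm diameter, 20 mm tall, upright on the bench, origin at the centre of its underside: not needed, leave it
- screwdriver: screwdriver with a red handle lying on the bench, 200 mm long along its x, 26 mm thick, origin under its middle: leave it
- tape_measure: yellow tape measure, 66 x 34 x 58 mm tall, origin at the centre of its underside: leave it
- hinge_carton: cardboard carton with a yellow band, 90 (x) x 130 (y) x 51 mm tall, origin at the centre of its underside: leave it
Things that resemble listed ones, but are neither listed nor needed, are in the scene too. Several things look just like the receiver: the one meant starts farthest from the robot's base. Of the things that look like the spacer_tall, take the one that is farthest to the robot's right at the start.

How it is judged:
By the outcome, as a careful person would: the job done as asked, in the order asked, and still so for the second after the job is handed in, while the arm keeps its last pose, push and grip.
It also fails if it takes over 69 s, if anything falls off the work surface, if the arm or the gripper's body presses on something with over 40 N, if the wrist force passes 120 N, or if a joint passes its speed limit or range.

### The arm

A 6-joint arm with a two-finger parallel gripper is mounted at the origin on the work surface. World frame = base frame: x ahead of the robot, y to its left, z up, the work surface at z = 0. Lengths are in m, angles in rad, forces in N, time in s.
With the tool pointing down it reaches from about 0.25 to 0.775 m from the base axis. Payload 4 kg.
Tool frame: the origin (TCP) lies between the finger pads; the fingertips stand 14 mm ahead of it and the grasp point (between the pads) lies 5 mm behind it (nose_length is the distance from the TCP to the fingertips, in m); z points along the fingers, y is the line along which they close (so a half turn about z gives the same grasp; the last joint's range is limited). The gripper opens to 94 mm and grips with 3 to 60 N. Pads are 16 mm wide; open, the fingers measure 119 mm over their backs; the gripper's body (75 mm by 177 mm) begins 78 mm behind the grasp point.
Start: joints at [-1.345, 0.087, 1.371, -0, 1.684, -0.103], TCP at [0.178, -0.521, 0.22] pointing down, gripper open.
Joint ranges: [-3.1, 3.1], [-0.76, 2.03], [0.27, 2.55], [-1.08, 4.22], [0.17, 2.65], [-2.57, 2.57]. Speed limits (rad/s): [2.79, 2.79, 3.14, 3.14, 3.14, 3.14].

### API

Orientations are given as [roll, pitch, yaw] about the fixed x, y, z axes, in that order (R = Rz(yaw) Ry(pitch) Rx(roll)).
In Python, from bench import * gives the robot as it stands.
- The arm moves only by the tool move_arm, never from a script. Its argument "steps" is one flat list of numbers, 7 for each row, row after row: the turn, a rotation vector about the world's x, y, z in rad, then the shift along the world's x, y, z in m, then the opening, from 0 (shut) to 1 (fully open). A call has 1 to 12 rows; each row is the pose to reach, as a shift and turn from the pose commanded when the call began; what a row does not reach only later rows make up. A row lasts 1/10 s, in which the tool goes at most 50 mm and 8.59 degrees, less where a joint would pass 70% of its speed; a pose out of reach is approached as far as the arm can. A call with a gripper value outside its range is refused whole. The fingers move at their own pace and stop on an object; the grip force is fixed at half the most. Time passes only in rows, so rows that repeat a pose let the fingers close. It gives the time, the measured TCP pose, the force, the opening and the grip force at its end, in the units of the state.
- get_obs(): the state, without advancing time (a new reading comes with each control period).
- snapshot(name): name is "scene" or "side" or "wrist"; returns (picture, depth): 480x640x3 uint8, red, green, blue; 480x640 float32, m along the optical axis (not along the pixel's ray), 0 where there is no reading.
- camera_model(name): a dict with "fx", "fy", "cx", "cy" (pixels), "k1" (the pictures are not rectified: a ray, as slopes to the right and down, at radius r is drawn at 1 + k1 r^2 times it, then the intrinsics apply), "rvec" (rotation vector, rad) and "tvec" (3), from world to camera coordinates, as OpenCV has them. Camera axes: x right, y down, z forward; pixel columns grow to the right and rows downward; lengths in m; the calibration is good to about 2 mm. A picture is of the moment at which its call begins: read the wrist's pose just before it. camera_model takes no time and is no camera call; for the wrist camera it gives the pose at the moment of the call.
- close_job(): hands the job in; it is judged then, once.
Trained networks look in the newest picture that a camera, given by its name, has taken for a name from the list of things; names that differ only in an ending like _2 or _b are one class to them, and where a whole thing is asked for, a point or a joint stands for the part that bears it (a point fixed in the world has none). Each returns a list of dicts, best first, with "score" (0 to 1); they miss things now and then, are a little off and sometimes report something else, mostly with a low value. They report only what shows in the picture. A call takes as long as a camera call. They do not tell look-alikes from the thing itself.
- silhouettes(camera, target): "pixels" (480x640 bool, what is visible of it) and "uv" ([column, row] in pixels, amid what is visible of it).
- spot_point(camera, target): "uv" ([column, row] in pixels: a listed point, or the origin of a listed thing).
The state is a dict: "time": time; "joint_positions": joint angles; "qvel": joint speeds; "joint_torque": joint torques, N m; "tool_pos": TCP position; "ee_rot": TCP orientation; "wrist_force": force on the tool from outside, world axes, zero at the start; "wrist_torque": the same for the moment, N m; "width": finger opening in m; "finger_force": force on a finger pad.
Only numpy, scipy, OpenCV 4.12 (cv2) and the standard library are available. Lean on these libraries where they do the work, as an engineer would, in place of code of your own. Each camera call takes 0.05 s, during which the arm holds its last target. There are 200 camera calls.

## Working session

There is one attempt and no reset: what is moved stays moved. The work goes in short steps, Python scripts to look and compute and a tool call to move; the robot and the scene stay as the last step left them, time stands still between calls to the robot, and variables do not carry over. Pictures are saved under pics/ and viewed, at most 10 in all, crops included, and the job is handed in when it is done.

Besides the shell and the picture viewer there is one more tool, called after "Call:" as name(argument=value, ...) on one line, values as JSON. move_arm: Moves the arm, as the interface text tells. Its arguments: {"type":"object","properties":{"steps":{"type":"array"}},"required":["steps"]}

```bash
mkdir -p pics; ls
cat > h.py <<'E'
from bench import *
import numpy as np, cv2
def cam(n):
    m=camera_model(n);R=cv2.Rodrigues(np.array(m["rvec"],float))[0];return m,R,np.array(m["tvec"],float).ravel()
def rays(m,uv):
    uv=np.asarray(uv,float).reshape(-1,1,2);K=np.array([[m["fx"],0,m["cx"]],[0,m["fy"],m["cy"]],[0,0,1.]])
    return cv2.undistortPoints(uv,K,np.array([m["k1"],0,0,0.]) ).reshape(-1,2)
def world(c,uv,d):
    m,R,t=c;s=rays(m,uv);d=np.asarray(d,float).reshape(-1,1)
    return (np.c_[s*d,d]-t)@R
def onz(c,uv,z):
    m,R,t=c;s=rays(m,uv);dr=np.c_[s,np.ones(len(s))]@R;o=-t@R
    return o+dr*((z-o[2])/dr[:,2:])
def cloud(c,dep,mask):
    v,u=np.nonzero(mask&(dep>0));return world(c,np.c_[u,v],dep[v,u])
def proj(c,P):
    m,R,t=c;q=np.asarray(P,float).reshape(-1,3)@R.T+t;s=q[:,:2]/q[:,2:];r2=(s**2).sum(1,keepdims=True)
    s=s*(1+m["k1"]*r2);return s*[m["fx"],m["fy"]]+[m["cx"],m["cy"]]
def save(n,im): cv2.imwrite("pics/"+n,im[...,::-1])
E
python3 - <<'E'
from h import *
for n in("scene","side"):
    p,d=snapshot(n);save(n+".png",p);np.savez(n+".npz",p=p,d=d);c=cam(n)
    print(n,-c[2]@c[1],c[1][2])
    for t in("spacer_tall","receiver","glass_green","tester","rack","spacer_short","glass_blue","glass_bronze"):
        for s in silhouettes(n,t)[:5]:
            P=cloud(c,d,s["pixels"]);
            if len(P): print(t,round(s["score"],2),np.round(s["uv"]),s["pixels"].sum(),np.round(np.median(P,0),3),np.round(np.percentile(P,98,axis=0),3),np.round(np.percentile(P,2,axis=0),3))
E
```

```text
pics
scene [ 1.08698476 -0.39204156  1.10346625] [-0.44102052  0.35787238 -0.8230603 ]
spacer_tall 0.78 [198. 368.] 347 [ 0.602 -0.325  0.036] [ 0.616 -0.308  0.043] [ 0.579 -0.341 -0.   ]
spacer_tall 0.73 [168. 395.] 327 [ 0.613 -0.402  0.036] [ 0.622 -0.386  0.043] [ 0.591 -0.417  0.005]
spacer_tall 0.57 [474. 187.] 2295 [0.653 0.448 0.048] [0.716 0.51  0.054] [0.58  0.41  0.003]
receiver 0.98 [168. 285.] 579 [ 0.399 -0.268  0.031] [ 0.41  -0.232  0.042] [ 0.371 -0.293 -0.002]
receiver 0.72 [159. 325.] 622 [ 0.474 -0.338  0.033] [ 0.488 -0.304  0.043] [ 0.444 -0.365  0.003]
glass_green 0.56 [222. 280.] 241 [ 0.447 -0.171  0.016] [ 0.462 -0.154  0.022] [ 0.426 -0.187 -0.002]
glass_green 0.53 [420. 159.] 331 [0.52  0.392 0.07 ] [0.538 0.402 0.093] [0.489 0.388 0.032]
glass_green 0.25 [392. 179.] 396 [0.515 0.302 0.069] [0.536 0.313 0.094] [0.486 0.298 0.031]
tester 0.94 [325. 295.] 7895 [ 0.636 -0.022  0.017] [0.702 0.112 0.116] [ 0.552 -0.194  0.01 ]
rack 0.55 [402. 188.] 1243 [0.54  0.313 0.031] [0.556 0.423 0.038] [ 0.47   0.275 -0.001]
spacer_short 0.69 [417. 158.] 354 [0.519 0.3
[... 955 characters left out ...]
4 0.068] [0.534 0.406 0.092] [0.484 0.393 0.03 ]
tester 0.92 [273. 230.] 5254 [0.614 0.063 0.019] [0.692 0.136 0.115] [ 0.544 -0.18   0.006]
tester 0.46 [218. 359.] 2624 [0.479 0.386 0.031] [0.55  0.43  0.035] [0.466 0.284 0.001]
rack 0.77 [220. 358.] 2564 [0.478 0.386 0.031] [0.55  0.43  0.035] [0.466 0.284 0.001]
spacer_short 0.64 [388. 232.] 175 [ 0.439 -0.159  0.015] [ 0.457 -0.146  0.02 ] [ 0.425 -0.184 -0.001]
glass_blue 0.79 [221. 326.] 673 [0.504 0.36  0.068] [0.532 0.361 0.092] [0.484 0.35  0.031]
glass_blue 0.41 [369. 281.] 571 [0.372 0.039 0.018] [0.415 0.155 0.025] [ 0.349 -0.03  -0.002]
glass_bronze 0.72 [238. 314.] 681 [0.503 0.314 0.069] [0.533 0.317 0.092] [0.484 0.304 0.032]
```

View pics/scene.png

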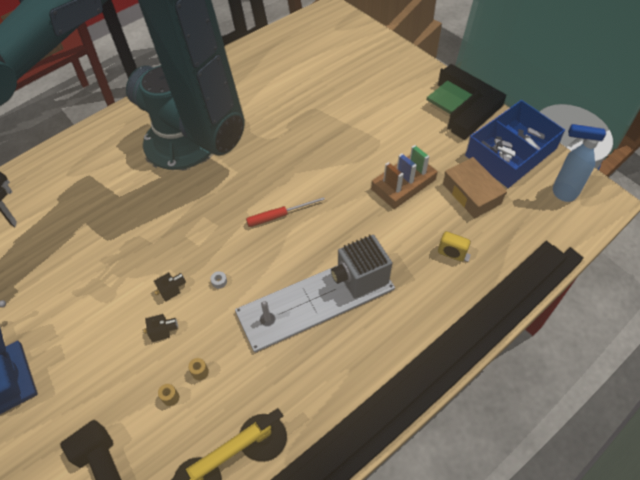

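Run:
```python
from h import *
p=np.load("scene.npz")["p"];a=cv2.resize(p[250:430,110:350],None,fx=3.3,fy=3.3,interpolation=cv2.INTER_CUBIC);save("crop1.png",a)
```

```text
(no output)
```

View pics/crop1.png

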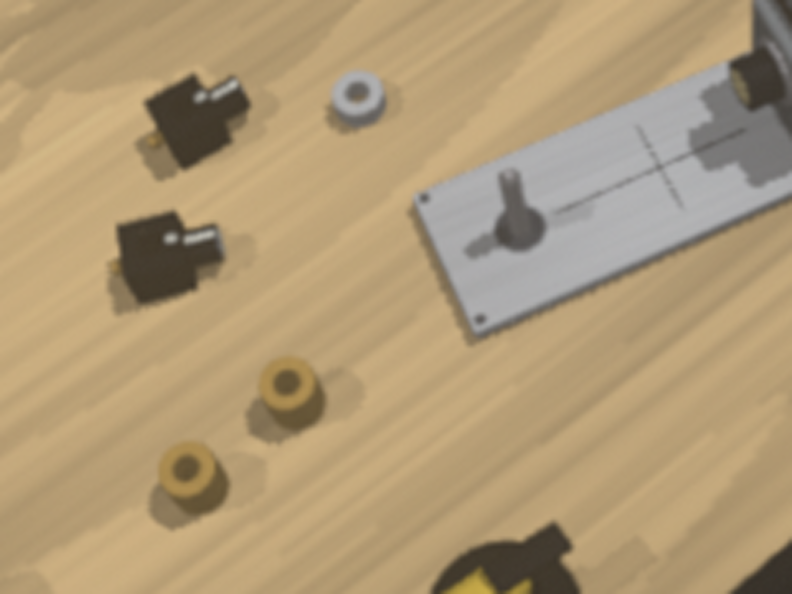

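Receivers are at (168,285), about 0.47 m from the base, and (159,325), about 0.57 m. The second is the farthest, so that is the one meant. The tall brass spacers are at (198,368), y=-0.325, and (168,395), y=-0.40. The second is farthest right. The crop confirms both types. The grey ring at (219,279) is the short spacer. The green glass is at (420,158), in the +y slot. Next I measure the poses.

Run:
```python
from h import *
def top(P,z0,z1):return P[(P[:,2]>z0)&(P[:,2]<z1)]
def rect(Q):
    (c,s,a)=cv2.minAreaRect((Q[:,:2]*1000).astype(np.float32));return np.round(c,1),np.round(s,1),round(a,1)
T=dict(spacer=((.606,-.402),.035,.035,.045),rec=((.465,-.335),.06,.036,.044),plate=((.63,-.02),.25,.011,.021),lamp=((.66,.11),.1,.108,.122),green=((.515,.392),.035,.088,.098),rack=((.515,.35),.1,.03,.039))
for n in("scene","side"):
    z=np.load(n+".npz");c=cam(n);P=cloud(c,z["d"],np.ones((480,640),bool))
    for k,(xy,r,a,b) in T.items():
        Q=top(P[np.hypot(*(P[:,:2]-xy).T)<r],a,b);print(n,k,len(Q),rect(Q) if len(Q)>5 else"",np.round(Q.mean(0),4))
    snapshot(n)
    for k,zz in(("spacer_tall",0),("receiver",0),("receiver_lens",.02),("post_foot",.016),("sample_point",.076),("glass_green_mid",.052),("rack",0),("tester",0)):
        for s in spot_point(n,k)[:3]:print(n,k,round(s["score"],2),np.round(s["uv"]),np.round(onz(c,s["uv"],zz),4)[0])
c=cam("wrist");o=get_obs();print("wristcam",-c[2]@c[1],c[1],c[0],o["tool_pos"],o["ee_rot"],o["time"])
```

```text
scene spacer 194 (array([ 605.2, -403.6]), array([34.3, 33.6]), 36.1) [ 0.6061 -0.403   0.0392]
scene rec 265 (array([ 461.9, -341.1]), array([40.8, 42. ]), 67.5) [ 0.4628 -0.3415  0.0393]
scene plate 5244 (array([538.2, -28.2]), array([338.3, 319.4]), 82.7) [ 0.6127 -0.0749  0.0154]
scene lamp 621 (array([654.1,  79.2]), array([83., 85.]), 75.6) [0.6536 0.0795 0.1134]
scene green 83 (array([514. , 380.8]), array([52.1, 46.5]), 1.3) [0.5129 0.3948 0.0909]
scene rack 738 (array([520. , 352.5]), array([159., 107.]), 86.7) [0.5252 0.3333 0.0338]
scene spacer_tall 0.72 [204. 372.] [ 0.602  -0.3162  0.    ]
scene spacer_tall 0.71 [170. 400.] [ 0.6077 -0.405   0.    ]
scene receiver 0.75 [162. 329.] [ 0.4612 -0.3343  0.    ]
scene receiver 0.74 [168. 290.] [ 0.3868 -0.2711  0.    ]
scene receiver_lens 0.66 [180. 321.] [ 0.481  -0.2953  0.02  ]
scene receiver_lens 0.65 [182. 276.] [ 0.3875 -0.2309  0.02  ]
scene post_foot 0.57 [266. 316.] [ 0.5892 -0.1442  0.016 ]
scene sample_point 0.69 [306. 286.] [ 0.6157 -0.0505  0.076 ]
scene glass_green_mid 0.72 [421. 160.] [0.5123 0.4084 0.052 ]
scen
[... 1430 characters left out ...]
ck 0.96 [222. 355.] [0.5035 0.3592 0.    ]
side rack 0.45 [166. 284.] [ 0.741  0.286 -0.   ]
side tester 0.63 [292. 235.] [ 0.6341 -0.0241  0.    ]
side tester 0.55 [354. 294.] [0.3953 0.0752 0.    ]
wristcam [ 0.25057311 -0.49440562  0.38462682] [[ 0.32354351 -0.94621263  0.0011226 ]
 [-0.91191691 -0.31149963  0.267162  ]
 [-0.25244237 -0.08746225 -0.96365098]] {'fx': 423.4343873771212, 'fy': 423.4343873771212, 'cx': 316.07487704921925, 'cy': 235.20280846543037, 'k1': -0.006957574827734296, 'rvec': array([-2.36889855,  1.69382011,  0.22909623]), 'tvec': array([-0.54931593, -0.02826298,  0.39065945])} [ 0.17759733 -0.52055672  0.21950332] [ 3.14149641e+00 -7.31375184e-06  3.28793495e-01] 1.8
```

Run:
```python
from h import *
z=np.load("scene.npz");c=cam("scene");P=cloud(c,z["d"],np.ones((480,640),bool))
for x in np.arange(.1,.85,.1):
  print(round(x,1),[(round(y,1),round(float(np.percentile(q[:,2],99)),2)) for y in np.arange(-.8,.6,.1) if len(q:=P[(abs(P[:,0]-x)<.05)&(abs(P[:,1]-y)<.05)&(P[:,2]<.6)])>5])
```

```text
0.1 [(np.float64(-0.6), 0.0), (np.float64(-0.5), 0.0), (np.float64(-0.4), 0.0), (np.float64(-0.3), 0.6), (np.float64(-0.2), 0.6), (np.float64(-0.1), 0.57), (np.float64(-0.0), 0.41), (np.float64(0.1), 0.0), (np.float64(0.2), 0.0), (np.float64(0.3), 0.0), (np.float64(0.4), 0.0), (np.float64(0.5), 0.0)]
0.2 [(np.float64(-0.6), 0.08), (np.float64(-0.5), 0.31), (np.float64(-0.4), 0.53), (np.float64(-0.3), 0.59), (np.float64(-0.2), 0.59), (np.float64(-0.1), 0.55), (np.float64(-0.0), 0.55), (np.float64(0.1), 0.5), (np.float64(0.2), 0.0), (np.float64(0.3), 0.0), (np.float64(0.4), 0.01), (np.float64(0.5), 0.0)]
0.3 [(np.float64(-0.6), 0.11), (np.float64(-0.5), 0.0), (np.float64(-0.4), 0.0), (np.float64(-0.3), 0.0), (np.float64(-0.2), 0.0), (np.float64(-0.1), 0.0), (np.float64(-0.0), 0.0), (np.float64(0.1), 0.0), (np.float64(0.2), 0.01), (np.float64(0.3), 0.0), (np.float64(0.4), 0.0), (np.float64(0.5), 0.0)]
0.4 [(np.float64(-0.7), 0.1), (np.float64(-0.6), 0.09), (np.float64(-0.5), 0.0), (np.float64(-0.4), 0.01), (np.float64(-0.3), 0.04), (np.float64(-0.2), 0.03), (np.float64(-0.1), 0.0), (np.
[... 725 characters left out ...]
0.1), 0.12), (np.float64(0.2), 0.0), (np.float64(0.3), 0.03), (np.float64(0.4), 0.05), (np.float64(0.5), 0.07)]
0.7 [(np.float64(-0.6), 0.05), (np.float64(-0.5), 0.02), (np.float64(-0.4), 0.01), (np.float64(-0.3), 0.01), (np.float64(-0.2), 0.0), (np.float64(-0.1), 0.02), (np.float64(-0.0), 0.11), (np.float64(0.1), 0.12), (np.float64(0.2), 0.0), (np.float64(0.3), 0.06), (np.float64(0.4), 0.05), (np.float64(0.5), 0.07)]
0.8 [(np.float64(-0.5), 0.08), (np.float64(-0.4), 0.07), (np.float64(-0.3), 0.08), (np.float64(-0.2), 0.0), (np.float64(-0.1), 0.0), (np.float64(-0.0), 0.0), (np.float64(0.1), 0.0), (np.float64(0.2), 0.0), (np.float64(0.3), 0.06), (np.float64(0.4), 0.0), (np.float64(0.5), 0.0)]
```

Call:
move_arm(steps=[0,0,0.82,0.282,0.181,-0.02,1,0,0,0.82,0.282,0.181,-0.02,1,0,0,0.82,0.282,0.181,-0.02,1,0,0,0.82,0.282,0.181,-0.02,1,0,0,0.82,0.282,0.181,-0.02,1,0,0,0.82,0.282,0.181,-0.02,1,0,0,0.82,0.282,0.181,-0.02,1,0,0,0.82,0.282,0.181,-0.02,1,0,0,0.82,0.282,0.181,-0.02,1,0,0,0.82,0.282,0.181,-0.02,1])

```text
time: 2.8
tool_pos: [0.4588, -0.3403, 0.1996]
ee_rot: [-3.141, 0.001, 1.148]
wrist_force: [-0.8, -0.1, 0.2]
width: 0.0939
finger_force: 0.0
```

```bash
cat >> h.py <<'E'
def look(name):
    o=get_obs();c=cam("wrist");p,d=snapshot("wrist");save(name+".png",p);np.savez(name+".npz",p=p,d=d,R=c[1],t=c[2]);
    print("t",o["time"],"tcp",np.round(o["tool_pos"],4),"rot",np.round(o["ee_rot"],4));return c,p,d,o
def tops(c,d,xy,r,a,b):
    P=cloud(c,d,np.ones((480,640),bool));Q=P[(np.hypot(*(P[:,:2]-np.array(xy)).T)<r)&(P[:,2]>a)&(P[:,2]<b)]
    if len(Q)<20:return len(Q)
    (ce,s,an)=cv2.minAreaRect((Q[:,:2]*1000).astype(np.float32));return len(Q),np.round(ce,1),np.round(s,1),round(an,1),np.round(Q.mean(0)*1000,1)
E
python3 - <<'E'
from h import *
c,p,d,o=look("w_rec")
print(tops(c,d,(.461,-.338),.045,.034,.046))
for k,z in(("receiver",0),("receiver_lens",.02)):
    for s in spot_point("wrist",k):print(k,s["score"],s["uv"],onz(c,s["uv"],z))
E
```

```text
t 2.8 tcp [ 0.4588 -0.3403  0.1996] rot [-3.1415e+00  6.0000e-04  1.1476e+00]
(2251, array([ 463.8, -331. ]), array([61.7, 39.7]), 66.3, array([ 460.1, -339.7,   39.8]))
receiver 0.85 [314.8, 209.9] [[ 0.45718591 -0.33958504  0.        ]]
receiver 0.7 [205.3, 170.4] [[ 0.38574073 -0.26949063  0.        ]]
receiver_lens 0.75 [178.0, 122.7] [[ 0.38956241 -0.22752571  0.02      ]]
receiver_lens 0.72 [316.2, 163.9] [[ 0.47560026 -0.30155273  0.02      ]]
```

View pics/w_rec.png

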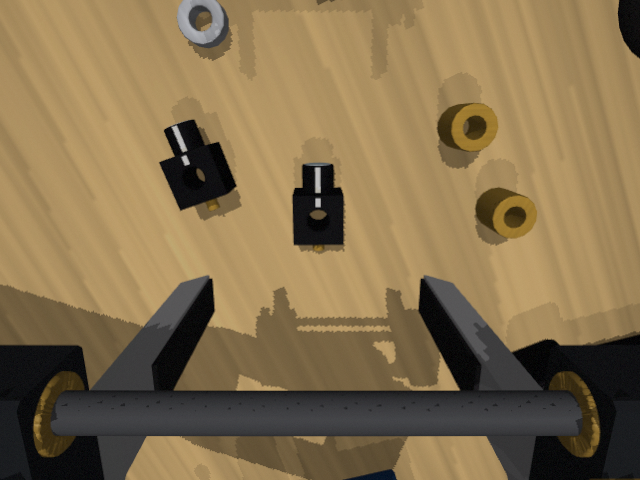

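Call:
move_arm(steps=[0,0,0.16,0.14,0.28,0.05,1,0,0,0.16,0.14,0.28,0.05,1,0,0,0.16,0.14,0.28,0.05,1,0,0,0.16,0.14,0.28,0.05,1,0,0,0.16,0.14,0.28,0.05,1,0,0,0.16,0.14,0.28,0.05,1,0,0,0.16,0.14,0.28,0.05,1,0,0,0.16,0.14,0.28,0.05,1,0,0,0.16,0.14,0.28,0.05,1])

```text
time: 3.85
tool_pos: [0.599, -0.0611, 0.2492]
ee_rot: [-3.141, 0.001, 1.307]
wrist_force: [0.1, -0.1, -0.6]
width: 0.0941
finger_force: 0.0
```

Run:
```python
from h import *
c,p,d,o=look("w_test")
for a,b in((.08,.098),(.085,.095),(.05,.08),(.025,.05)): print("post",a,tops(c,d,(.594,-.139),.03,a,b))
print("plate",tops(c,d,(.62,-.06),.15,.012,.020))
print("lamp",tops(c,d,(.652,.081),.09,.108,.124))
for k,z in(("post_foot",.016),("sample_point",.076),("tester",0)):
    for s in spot_point("wrist",k):print(k,s["score"],s["uv"],onz(c,s["uv"],z))
```

```text
t 3.85 tcp [ 0.599  -0.0611  0.2492] rot [-3.1411e+00  1.3000e-03  1.3074e+00]
post 0.08 (232, array([ 593.9, -144.2]), array([13.6, 13.2]), 8.2, array([ 594.2, -142.4,   88.2]))
post 0.085 (194, array([ 593.8, -144.5]), array([14. , 12.8]), 76.4, array([ 594.1, -143. ,   89.3]))
post 0.05 (211, array([ 594.5, -140.8]), array([ 7.2, 13.8]), 80.0, array([ 594.7, -139.5,   65.6]))
post 0.025 (142, array([ 594.6, -141. ]), array([ 7.1, 13.8]), 79.3, array([ 594.7, -139.6,   37.5]))
plate (26154, array([614.7, -61.3]), array([282.4, 110.4]), 76.1, array([611.4, -71.7,  16. ]))
lamp (3096, array([644.6,  62. ]), array([41.2, 75.6]), 76.1, array([644.9,  66. , 114.5]))
post_foot 0.61 [332.9, 281.4] [[ 0.59379437 -0.14340901  0.016     ]]
sample_point 0.73 [336.4, 194.1] [[ 0.61910235 -0.04708702  0.076     ]]
tester 0.94 [329.8, 165.8] [[ 0.61987617 -0.03250947  0.        ]]
```

View pics/w_test.png

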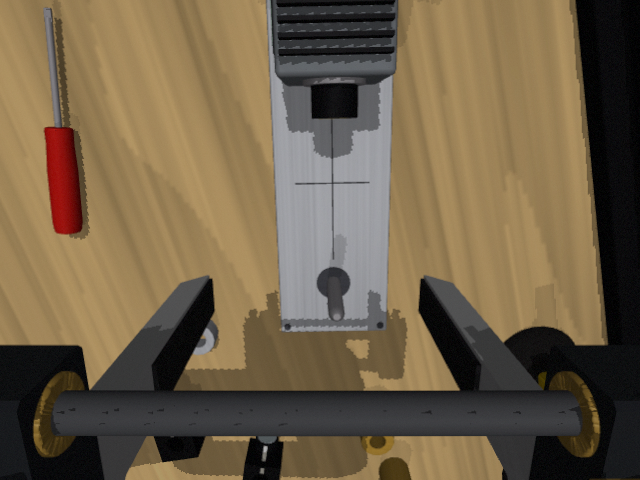

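Call:
move_arm(steps=[0,0,0.26,0.005,-0.34,-0.09,1,0,0,0.26,0.005,-0.34,-0.09,1,0,0,0.26,0.005,-0.34,-0.09,1,0,0,0.26,0.005,-0.34,-0.09,1,0,0,0.26,0.005,-0.34,-0.09,1,0,0,0.26,0.005,-0.34,-0.09,1,0,0,0.26,0.005,-0.34,-0.09,1,0,0,0.26,0.005,-0.34,-0.09,1,0,0,0.26,0.005,-0.34,-0.09,1,0,0,0.26,0.005,-0.34,-0.09,1])

```text
time: 5.05
tool_pos: [0.6044, -0.3992, 0.1601]
ee_rot: [3.141, -0.0, 1.569]
wrist_force: [0.1, 0.3, -0.2]
width: 0.0942
finger_force: 0.0
```

Run:
```python
from h import *
c,p,d,o=look("w_sp")
print("near",tops(c,d,(.604,-.401),.03,.036,.045));print("other",tops(c,d,(.6,-.325),.03,.036,.045))
print("lump",tops(c,d,(.6,-.5),.06,.01,.3))
P=cloud(c,d,np.ones((480,640),bool));Q=P[(np.hypot(P[:,0]-.604,P[:,1]+.401)<.03)&(P[:,2]>.036)&(P[:,2]<.046)];print(np.array(cv2.minEnclosingCircle((Q[:,:2]*1000).astype(np.float32)),dtype=object))
```

```text
t 5.05 tcp [ 0.6044 -0.3992  0.1601] rot [ 3.1409e+00 -3.0000e-04  1.5685e+00]
near (1529, array([ 602.2, -401.6]), array([35.3, 34.6]), 89.9, array([ 602.4, -401. ,   39.7]))
other (1852, array([ 595.4, -323.5]), array([35.3, 35.2]), 23.6, array([ 595.4, -323.2,   39.7]))
lump (759, array([ 590.6, -550.5]), array([47.6, 18.6]), 0.2, array([ 593. , -550.5,   45.4]))
[(602.0931396484375, -401.58831787109375) 18.098718643188477]
```

Call:
move_arm(steps=[0,0,0,-0.0022,-0.0024,-0.05,1,0,0,0,-0.0022,-0.0024,-0.09,1,0,0,0,-0.0022,-0.0024,-0.12,1,0,0,0,-0.0022,-0.0024,-0.141,1,0,0,0,-0.0022,-0.0024,-0.141,1,0,0,0,-0.0022,-0.0024,-0.141,0,0,0,0,-0.0022,-0.0024,-0.141,0,0,0,0,-0.0022,-0.0024,-0.141,0,0,0,0,-0.0022,-0.0024,-0.141,0,0,0,0,-0.0022,-0.0024,-0.141,0,0,0,0,-0.0022,-0.0024,-0.141,0,0,0,0,-0.0022,-0.0024,-0.141,0])

```text
time: 6.3
tool_pos: [0.6023, -0.402, 0.0184]
ee_rot: [-3.142, -0.0, 1.569]
wrist_force: [0.3, 0.2, 0.2]
width: 0.0413
finger_force: 0.0
```

Still closing: give it more rows, then lift.

Call:
move_arm(steps=[0,0,0,0,0,0,0,0,0,0,0,0,0,0,0,0,0,0,0,0,0,0,0,0,0,0,0,0,0,0,0,0,0,0.01,0,0,0,0,0,0,0.03,0,0,0,0,0,0,0.06,0,0,0,0,0,0,0.1,0,0,0,0,0,0,0.13,0,0,0,0,0,0,0.13,0,0,0,0,0,0,0.13,0])

```text
time: 7.4
tool_pos: [0.6025, -0.402, 0.1488]
ee_rot: [3.141, 0.001, 1.569]
wrist_force: [0.4, 0.1, -2.6]
width: 0.0364
finger_force: 30.0
```

Run:
```python
from h import *
c,p,d,o=look("w_hold")
t=o["tool_pos"];print(t,o["finger_force"],o["width"])
P=cloud(c,d,np.ones((480,640),bool))
for a in(.002,.006,.010,.014,.018,.022,.026,.03):
    Q=P[(np.hypot(P[:,0]-t[0],P[:,1]-t[1])<.0175)&(abs(P[:,2]-t[2]-a)<.002)];print(a,len(Q),np.round((Q.mean(0)-t)*1000,1) if len(Q) else"")
```

```text
t 7.4 tcp [ 0.6025 -0.402   0.1488] rot [3.1408e+00 6.0000e-04 1.5689e+00]
[ 0.60247031 -0.40197989  0.14875972] 29.999545589089394 0.036361604018666664
0.002 199 [ 1.6 -4.4  2.1]
0.006 193 [ 0.7 -4.1  6.1]
0.01 235 [ 0.9 -4.4 10. ]
0.014 264 [ 0.9 -4.6 14. ]
0.018 367 [ 1.  -2.6 18.4]
0.022 4427 [-0.1  0.8 21.4]
0.026 2 [17.4 -0.3 26.5]
0.03 1 [17.4 -0.1 31. ]
```

View pics/w_hold.png

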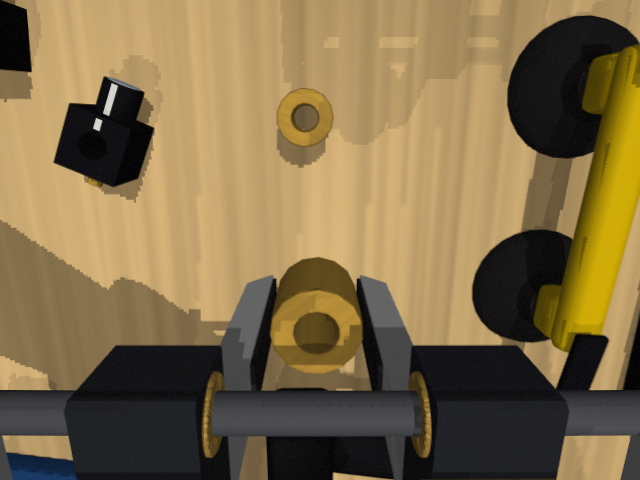

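Run:
```python
from h import *
z=np.load("w_hold.npz");c=(camera_model("wrist"),z["R"],z["t"]);t=np.array([.6025,-.4020,.1488])
P=cloud(c,z["d"],np.ones((480,640),bool));Q=P[(abs(P[:,0]-t[0])<.0178)&(abs(P[:,1]-t[1])<.03)&(abs(P[:,2]-t[2]-.0215)<.0025)]-t
q=(Q[:,:2]*1000).astype(np.float32)
print(len(q),q.min(0),q.max(0),cv2.minEnclosingCircle(q))
# bore centre from ring: points per angle; inner radius
h=cv2.convexHull(q)[:,0]; e=cv2.fitEllipse(h);print(e)
```

```text
4981 [-17.785547 -17.449688] [17.769604 18.688654] ((0.7046889066696167, 0.7577325701713562), 18.964115142822266)
((0.5477685928344727, 0.8440248966217041), (36.00258255004883, 37.48625564575195), 110.6514892578125)
```

Call:
move_arm(steps=[0,0,0,-0.001,0.02,0,0,0,0,0,-0.002,0.06,0,0,0,0,0,-0.004,0.1,0,0,0,0,0,-0.005,0.14,0,0,0,0,0,-0.007,0.18,0,0,0,0,0,-0.008,0.22,0,0,0,0,0,-0.0086,0.245,0,0,0,0,0,-0.0086,0.257,0,0,0,0,0,-0.0086,0.257,-0.02,0,0,0,0,-0.0086,0.257,-0.028,0,0,0,0,-0.0086,0.257,-0.028,0])

```text
time: 8.55
tool_pos: [0.5918, -0.1451, 0.1168]
ee_rot: [-3.135, -0.002, 1.568]
wrist_force: [-0.7, 0.9, -1.6]
width: 0.0359
finger_force: 30.0
```

Run:
```python
from h import *
c,p,d,o=look("w_post");save("w_postc.png",cv2.resize(p[220:400,220:420],None,fx=3,fy=3,interpolation=cv2.INTER_CUBIC))
t=o["tool_pos"];P=cloud(c,d,np.ones((480,640),bool))
for a in(.055,.075,.08,.085):
    Q=P[(np.hypot(P[:,0]-.5939,P[:,1]+.1444)<.02)&(P[:,2]>a)&(P[:,2]<.094)];print(a,len(Q),Q.mean(0) if len(Q) else "")
```

```text
t 8.55 tcp [ 0.5918 -0.1451  0.1168] rot [-3.1350e+00 -1.8000e-03  1.5679e+00]
0.055 151 [ 0.59402651 -0.13852761  0.06147811]
0.075 0 
0.08 0 
0.085 0
```

View pics/w_postc.png

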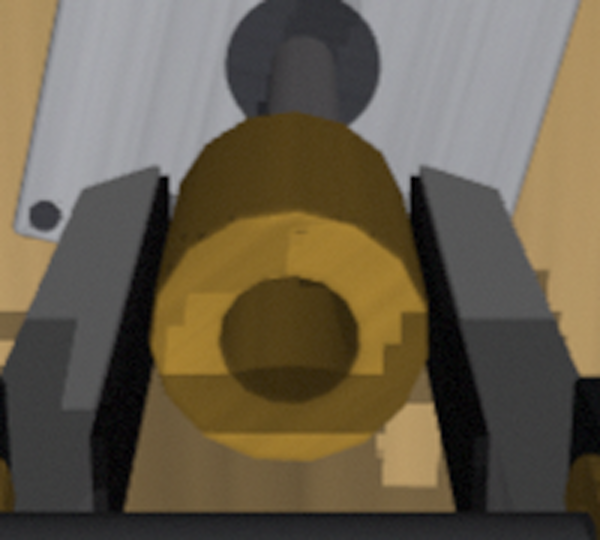

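Call:
move_arm(steps=[0,0,0,0,0,0,0,0,0,0,0,0,0,0,0,0,0,0,0,0,0])

```text
time: 8.9
tool_pos: [0.5942, -0.1454, 0.1213]
ee_rot: [3.14, 0.0, 1.568]
wrist_force: [-0.8, -0.2, -1.5]
width: 0.0359
finger_force: 30.0
```

Call:
move_arm(steps=[0,0,0,-0.0003,0.0003,-0.004,0,0,0,0,-0.0003,0.0003,-0.008,0,0,0,0,-0.0003,0.0003,-0.012,0,0,0,0,-0.0003,0.0003,-0.016,0,0,0,0,-0.0003,0.0003,-0.02,0,0,0,0,-0.0003,0.0003,-0.024,0,0,0,0,-0.0003,0.0003,-0.024,0])

```text
time: 9.6
tool_pos: [0.593, -0.1445, 0.0955]
ee_rot: [-3.14, -0.001, 1.569]
wrist_force: [0.1, -0.3, -1.8]
width: 0.0364
finger_force: 30.0
```

Call:
move_arm(steps=[0,0,0,0,0,-0.006,0,0,0,0,0,0,-0.012,0,0,0,0,0,0,-0.018,0,0,0,0,0,0,-0.024,0,0,0,0,0,0,-0.03,0,0,0,0,0,0,-0.036,0,0,0,0,0,0,-0.042,0,0,0,0,0,0,-0.048,0,0,0,0,0,0,-0.053,0,0,0,0,0,0,-0.057,0,0,0,0,0,0,-0.057,0,0,0,0,0,0,-0.057,0])

```text
time: 10.8
tool_pos: [0.5936, -0.1447, 0.0395]
ee_rot: [3.141, 0.0, 1.569]
wrist_force: [-0.3, -0.4, -2.3]
width: 0.036
finger_force: 30.0
```

Call:
move_arm(steps=[0,0,0,0,0,-0.001,0,0,0,0,0,0,-0.002,0,0,0,0,0,0,-0.003,0,0,0,0,0,0,-0.004,0,0,0,0,0,0,-0.0045,0,0,0,0,0,0,-0.005,0,0,0,0,0,0,-0.005,0,0,0,0,0,0,-0.005,0])

```text
time: 11.6
tool_pos: [0.5935, -0.1446, 0.0345]
ee_rot: [3.142, 0.0, 1.569]
wrist_force: [0.1, 0.4, -2.2]
width: 0.0359
finger_force: 30.0
```

Call:
move_arm(steps=[0,0,0,0,0,-0.0005,0,0,0,0,0,0,-0.001,0,0,0,0,0,0,-0.0015,0,0,0,0,0,0,-0.0015,0])

```text
time: 12.0
tool_pos: [0.5936, -0.1447, 0.0343]
ee_rot: [3.141, 0.0, 1.569]
wrist_force: [-3.4, 1.1, 4.8]
width: 0.036
finger_force: 30.0
```

Call:
move_arm(steps=[0,0,0,0,0,0,0.8,0,0,0,0,0,0,0.8,0,0,0,0,0,0,0.8,0,0,0,0,0,0,0.8,0,0,0,0,0,0,0.8,0,0,0,0,0,0.04,1,0,0,0,0,0,0.08,1,0,0,0,0,0,0.12,1,0,0,0,0,0,0.12,1])

```text
time: 12.9
tool_pos: [0.5972, -0.1459, 0.1611]
ee_rot: [3.128, 0.005, 1.569]
wrist_force: [-0.5, -0.2, 1.1]
width: 0.0939
finger_force: 0.0
```

Run:
```python
from h import *
c,p,d,o=look("w_placed");print(o["width"])
print(tops(c,d,(.594,-.144),.025,.045,.065))
```

```text
t 12.9 tcp [ 0.5972 -0.1459  0.1611] rot [3.128  0.0046 1.5688]
0.09385348334485531
(1634, array([ 593.4, -143.9]), array([35.1, 34.4]), 4.1, array([ 593.4, -140.1,   55.2]))
```

Call:
move_arm(steps=[0,0,-0.412,-0.134,-0.196,0,1,0,0,-0.412,-0.134,-0.196,0,1,0,0,-0.412,-0.134,-0.196,0,1,0,0,-0.412,-0.134,-0.196,0,1,0,0,-0.412,-0.134,-0.196,0,1,0,0,-0.412,-0.134,-0.196,0,1,0,0,-0.412,-0.134,-0.196,0,1,0,0,-0.412,-0.134,-0.196,0,1])

```text
time: 13.75
tool_pos: [0.4597, -0.3395, 0.1518]
ee_rot: [-3.14, -0.001, 1.158]
wrist_force: [1.2, -0.3, -0.3]
width: 0.094
finger_force: 0.0
```

```bash
cat >> h.py <<'E'
def block(c,d,ctr,ya,zl,zh,r=.05):
    """extents of the receiver top in its own frame (yaw ya of +y axis)"""
    P=cloud(c,d,np.ones((480,640),bool));Q=P[(np.hypot(*(P[:,:2]-np.array(ctr)).T)<r)&(P[:,2]>zl)&(P[:,2]<zh)]
    u=np.array([np.cos(ya),np.sin(ya)]);v=np.array([u[1],-u[0]]);q=Q[:,:2]-ctr;a=q@u;b=q@v
    back=np.percentile(a[abs(b)<.018],1);w=b[a<.012]
    print("n",len(Q),"back",back,"lat",np.percentile(w,[1,99]),"front",np.percentile(a,99),"z",np.median(Q[:,2]))
    print("centre",np.array(ctr)+u*(back+.020)+v*np.percentile(w,[1,99]).mean())
E
python3 - <<'E'
from h import *
c,p,d,o=look("w_rec2")
print(tops(c,d,(.4594,-.341),.045,.034,.046))
block(c,d,(.4594,-.341),1.157,.036,.046)
E
```

```text
t 13.75 tcp [ 0.4597 -0.3395  0.1518] rot [-3.1399e+00 -1.3000e-03  1.1578e+00]
(3027, array([ 463.7, -331. ]), array([60.8, 40. ]), 66.6, array([ 460.1, -339.5,   39.8]))
n 2948 back -0.019047739713424806 lat [-0.01971029  0.0197461 ] front 0.020517268413952166 z 0.03995144279067689
centre [ 0.45979929 -0.34013531]
```

Call:
move_arm(steps=[0,0,0,0,0.0005,-0.05,1,0,0,0,0,0.0005,-0.09,1,0,0,0,0,0.0005,-0.12,1,0,0,0,0,0.0005,-0.136,1,0,0,0,0,0.0005,-0.136,1,0,0,0,0,0.0005,-0.136,0,0,0,0,0,0.0005,-0.136,0,0,0,0,0,0.0005,-0.136,0,0,0,0,0,0.0005,-0.136,0,0,0,0,0,0.0005,-0.136,0,0,0,0,0,0.0005,-0.136,0,0,0,0,0,0.0005,-0.136,0])

```text
time: 15.0
tool_pos: [0.4595, -0.3402, 0.0171]
ee_rot: [3.141, 0.0, 1.157]
wrist_force: [-0.5, -0.2, 0.3]
width: 0.0415
finger_force: 0.9
```

Call:
move_arm(steps=[0,0,0,0,0,0,0,0,0,0,0,0,0,0,0,0,0,0,0,0,0,0,0,0,0,0,0.01,0,0,0,0,0,0,0.03,0,0,0,0,0,0,0.06,0,0,0,0,0,0,0.1,0,0,0,0,0,0,0.14,0,0,0,0,0,0,0.16,0,0,0,0,0,0,0.16,0,0,0,0,0,0,0.16,0,0,0,0,0,0,0.16,0])

```text
time: 16.2
tool_pos: [0.4585, -0.3392, 0.1744]
ee_rot: [-3.137, -0.001, 1.157]
wrist_force: [0.4, -0.5, -1.5]
width: 0.0396
finger_force: 30.0
```

Run:
```python
from h import *
c,p,d,o=look("w_rh");t=o["tool_pos"];print(o["width"],o["finger_force"])
P=cloud(c,d,np.ones((480,640),bool));y=o["ee_rot"][2];u=np.array([np.cos(y),np.sin(y)]);v=np.array([u[1],-u[0]])
q=P-t;a=q[:,:2]@u;b=q[:,:2]@v;m=(abs(a)<.05)&(abs(b)<.017)&(q[:,2]>.019)&(q[:,2]<.03)
print(m.sum(),"z",np.median(q[m,2]))
for lo,hi in((-.016,-.011),(.011,.016)):
    k=m&(b>lo)&(b<hi);print(np.percentile(a[k],[0,1,2,98,99,100]))
# yaw in hand via front edge
ks=[(bb,np.percentile(a[m&(abs(b-bb)<.002)],[2,98])) for bb in(-.015,-.01,.01,.015)];print(ks)
```

```text
t 16.2 tcp [ 0.4585 -0.3392  0.1744] rot [-3.1372e+00 -1.5000e-03  1.1568e+00]
0.039594013362029216 29.99950736761093
7875 z 0.02283288148927179
[-0.02061364 -0.01991223 -0.01920283  0.0198877   0.02005778  0.02035706]
[-0.02026315 -0.01975963 -0.01936732  0.01995563  0.02002021  0.02050136]
[(-0.015, array([-0.01909177,  0.0198619 ])), (-0.01, array([-0.01923848,  0.01990924])), (0.01, array([-0.01928878,  0.01987131])), (0.015, array([-0.01933864,  0.01996219]))]
```

Call:
move_arm(steps=[0,0,0.02,0.012,0.018,0,0,0,0,0.05,0.036,0.052,0,0,0,0,0.08,0.06,0.087,0,0,0,0,0.11,0.084,0.122,0,0,0,0,0.14,0.108,0.157,0,0,0,0,0.16,0.126,0.183,0,0,0,0,0.171,0.1342,0.1957,0,0,0,0,0.171,0.1342,0.1957,-0.03,0,0,0,0.171,0.1342,0.1957,-0.058,0,0,0,0.171,0.1342,0.1957,-0.058,0,0,0,0.171,0.1342,0.1957,-0.058,0,0,0,0.171,0.1342,0.1957,-0.058,0])

```text
time: 17.45
tool_pos: [0.5943, -0.1453, 0.1207]
ee_rot: [3.139, 0.0, 1.327]
wrist_force: [-0.3, 0.8, -1.5]
width: 0.0397
finger_force: 30.0
```

Run:
```python
from h import *
c,p,d,o=look("w_rp");print(o["wrist_force"])
print("plate",tops(c,d,(.62,-.06),.15,.012,.020))
```

```text
t 17.45 tcp [ 0.5943 -0.1453  0.1207] rot [3.139e+00 4.000e-04 1.327e+00]
[-0.27753214  0.78583749 -1.47421799]
plate (43502, array([606.1, -94.2]), array([183.7, 110.6]), 76.2, array([611. , -73.4,  15.9]))
```

Call:
move_arm(steps=[0,0,0,-0.0002,0.0003,-0.004,0,0,0,0,-0.0002,0.0003,-0.008,0,0,0,0,-0.0002,0.0003,-0.012,0,0,0,0,-0.0002,0.0003,-0.016,0,0,0,0,-0.0002,0.0003,-0.02,0,0,0,0,-0.0002,0.0003,-0.024,0,0,0,0,-0.0002,0.0003,-0.024,0,0,0,0,-0.0002,0.0003,-0.024,0])

```text
time: 18.3
tool_pos: [0.5934, -0.1441, 0.0948]
ee_rot: [-3.141, -0.0, 1.328]
wrist_force: [0.1, 0.5, -1.7]
width: 0.0399
finger_force: 30.0
```

Call:
move_arm(steps=[0,0,0,0,0,-0.004,0,0,0,0,0,0,-0.008,0,0,0,0,0,0,-0.012,0,0,0,0,0,0,-0.015,0,0,0,0,0,0,-0.018,0,0,0,0,0,0,-0.019,0,0,0,0,0,0,-0.02,0,0,0,0,0,0,-0.0205,0,0,0,0,0,0,-0.021,0,0,0,0,0,0,-0.0215,0,0,0,0,0,0,-0.022,0,0,0,0,0,0,-0.022,0])

```text
time: 19.5
tool_pos: [0.5935, -0.1442, 0.0731]
ee_rot: [3.141, 0.0, 1.328]
wrist_force: [-0.1, -0.2, -1.4]
width: 0.0399
finger_force: 30.0
```

Call:
move_arm(steps=[0,0,0,0,0,-0.0005,0,0,0,0,0,0,-0.001,0,0,0,0,0,0,-0.0015,0,0,0,0,0,0,-0.0015,0])

```text
time: 19.9
tool_pos: [0.5936, -0.1442, 0.073]
ee_rot: [3.141, 0.0, 1.328]
wrist_force: [-2.6, 0.7, 5.4]
width: 0.0397
finger_force: 30.0
```

Call:
move_arm(steps=[0,0,0,0,0,0,0.7,0,0,0,0,0,0,0.7,0,0,0,0,0,0,0.7,0,0,0,0,0,0,0.7,0,0,0,0,0,0,0.7,0,0,0,0,0,0.04,1,0,0,0,0,0,0.08,1,0,0,0,0,0,0.13,1,0,0,0,0,0,0.18,1,0,0,0,0,0,0.18,1,0,0,0,0,0,0.18,1,0,0,0,0,0,0.18,1])

```text
time: 21.1
tool_pos: [0.5929, -0.144, 0.2496]
ee_rot: [-3.139, -0.0, 1.328]
wrist_force: [0.5, 0.1, 0.2]
width: 0.0942
finger_force: 0.0
```

Run:
```python
from h import *
c,p,d,o=look("w_rplaced")
block(c,d,(.5938,-.1444),1.328,.091,.101)
print(tops(c,d,(.5938,-.1444),.027,.088,.101))
```

```text
t 21.1 tcp [ 0.5929 -0.144   0.2496] rot [-3.1387e+00 -2.0000e-04  1.3278e+00]
n 2358 back -0.019484229777480922 lat [-0.0200444   0.01895326] front 0.019984163079629896 z 0.09589729399180821
centre [ 0.59339443 -0.14376819]
(2572, array([ 594.1, -140.8]), array([46.7, 40. ]), 76.0, array([ 593.8, -142.6,   95.2]))
```

View pics/w_rplaced.png

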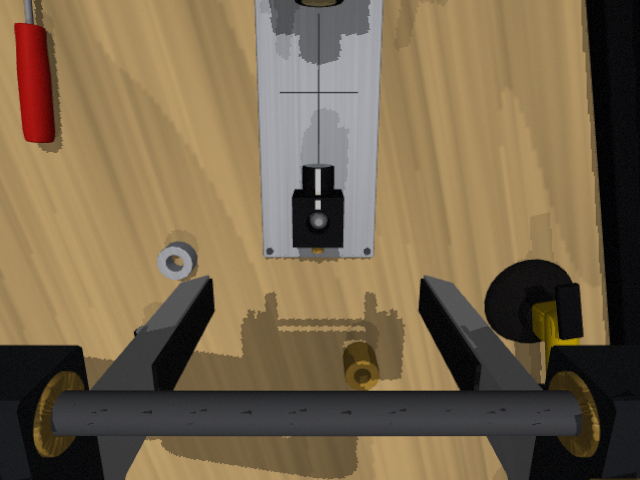

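Call:
move_arm(steps=[0,0,0.24,-0.083,0.5,0,1,0,0,0.24,-0.083,0.5,0,1,0,0,0.24,-0.083,0.5,0,1,0,0,0.24,-0.083,0.5,0,1,0,0,0.24,-0.083,0.5,0,1,0,0,0.24,-0.083,0.5,0,1,0,0,0.24,-0.083,0.5,0,1,0,0,0.24,-0.083,0.5,0,1,0,0,0.24,-0.083,0.5,0,1,0,0,0.24,-0.083,0.5,0,1,0,0,0.24,-0.083,0.5,0,1,0,0,0.24,-0.083,0.5,0,1])

```text
time: 22.35
tool_pos: [0.5093, 0.3568, 0.2488]
ee_rot: [-3.138, 0.003, 1.571]
wrist_force: [-0.1, -0.4, -0.9]
width: 0.0942
finger_force: 0.0
```

Run:
```python
from h import *
c,p,d,o=look("w_rack")
for n in("glass_green","glass_blue","glass_bronze"):
    for s in silhouettes("wrist",n)[:2]:
        P=cloud(c,d,s["pixels"]);Q=P[P[:,2]>.086]
        if len(Q)>10:
            ce,sz,a=cv2.minAreaRect((Q[:,:2]*1000).astype(np.float32));print(n,round(s["score"],2),s["uv"],np.round(ce,1),np.round(sz,1),round(a,1),np.median(Q[:,2]))
print("rack",tops(c,d,(.511,.353),.1,.030,.038))
P=cloud(c,d,np.ones((480,640),bool))
for x0 in(.42,.45,.58,.60):
    Q=P[(abs(P[:,0]-x0)<.015)&(abs(P[:,1]-.39)<.1)];print(x0,np.percentile(Q[:,2],99) if len(Q) else "")
```

```text
t 22.35 tcp [0.5093 0.3568 0.2488] rot [-3.1378e+00  2.7000e-03  1.5708e+00]
glass_green 0.81 [318.6, 163.5] [509.7 397.9] [12.2 50.1] 89.6 0.09189807269435307
glass_blue 0.83 [318.3, 221.5] [509.3 353.1] [12.5 49.9] 89.9 0.09189451735672041
glass_bronze 0.89 [318.2, 272.5] [509.1 308.3] [49.2 13.2] 0.1 0.09196065056076534
rack (9694, array([519.3, 354.4]), array([154.2, 105.9]), 89.6, array([509.4, 366.3,  34. ]))
0.42 0.0017942688781617806
0.45 0.35650403502155853
0.58 0.3465462285942699
0.6 0.052568768353160975
```

View pics/w_rack.png

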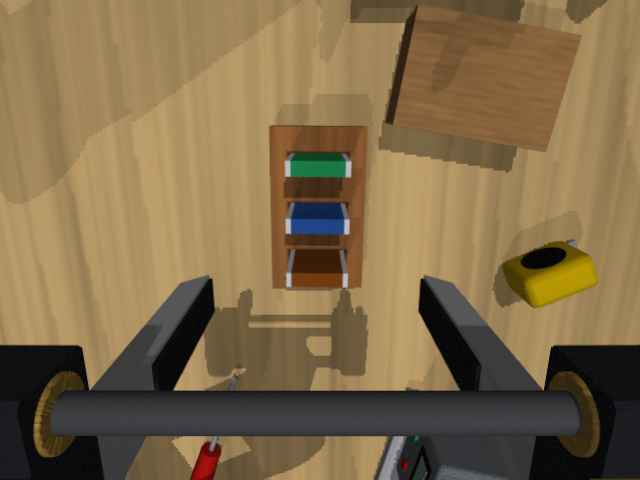

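Call:
move_arm(steps=[0,0,0,-0.0008,0.042,-0.04,0.7,0,0,0,-0.0008,0.042,-0.08,0.7,0,0,0,-0.0008,0.042,-0.1,0.7,0,0,0,-0.0008,0.042,-0.1,0.7,0,0,0,-0.0008,0.042,-0.1,0.7,0,0,0,-0.0008,0.042,-0.1,0.7,0,0,0,-0.0008,0.042,-0.1,0.7])

```text
time: 23.25
tool_pos: [0.511, 0.398, 0.1545]
ee_rot: [3.137, -0.003, 1.567]
wrist_force: [-0.2, -0.4, -0.3]
width: 0.0657
finger_force: 0.0
```

Run:
```python
from h import *
c,p,d,o=look("w_green");print(o["width"])
print(tops(c,d,(.5097,.3977),.03,.086,.097))
print("carton",tops(c,d,(.6,.44),.06,.045,.056))
P=cloud(c,d,np.ones((480,640),bool));Q=P[(P[:,2]>.02)&(P[:,2]<.06)&(abs(P[:,1]-.4)<.02)&(P[:,0]>.556)&(P[:,0]<.64)];print(len(Q),Q.min(0) if len(Q) else"")
```

```text
t 23.25 tcp [0.511  0.398  0.1545] rot [ 3.1374e+00 -2.7000e-03  1.5670e+00]
0.06572226942477166
(2019, array([509.5, 398.3]), array([12.9, 50. ]), 89.1, array([509.4, 398.9,  91.6]))
carton (14896, array([619.7, 459.4]), array([75.2, 87.2]), 80.7, array([614.8, 458. ,  51. ]))
28 [0.62880275 0.41799722 0.0494259 ]
```

Call:
move_arm(steps=[0,0,0,-0.0004,0.0002,-0.03,0.7,0,0,0,-0.0004,0.0002,-0.06,0.7,0,0,0,-0.0004,0.0002,-0.08,0.7,0,0,0,-0.0004,0.0002,-0.0865,0.7,0,0,0,-0.0004,0.0002,-0.0865,0.7,0,0,0,-0.0004,0.0002,-0.0865,0.7,0,0,0,-0.0004,0.0002,-0.0865,0.7])

```text
time: 24.0
tool_pos: [0.5104, 0.3988, 0.0673]
ee_rot: [3.138, -0.002, 1.568]
wrist_force: [-0.1, -0.1, -0.5]
width: 0.0656
finger_force: 0.0
```

Call:
move_arm(steps=[0,0,0,-0.0005,-0.0004,0,0,0,0,0,-0.0005,-0.0004,0,0,0,0,0,-0.0005,-0.0004,0,0,0,0,0,-0.0005,-0.0004,0,0,0,0,0,-0.0005,-0.0004,0,0,0,0,0,-0.0005,-0.0004,0,0,0,0,0,-0.0005,-0.0004,0,0,0,0,0,-0.0005,-0.0004,0,0])

```text
time: 24.8
tool_pos: [0.5092, 0.3979, 0.0658]
ee_rot: [3.14, -0.001, 1.568]
wrist_force: [0.3, 0.0, 5.4]
width: 0.0497
finger_force: 30.0
```

Call:
move_arm(steps=[0,0,0,0,0,0.003,0,0,0,0,0,0,0.007,0,0,0,0,0,0,0.013,0,0,0,0,0,0,0.02,0,0,0,0,0,0,0.028,0,0,0,0,0,0,0.038,0,0,0,0,0,0,0.055,0,0,0,0,0,0,0.08,0,0,0,0,0,0,0.11,0,0,0,0,0,0,0.13,0,0,0,0,0,0,0.13,0,0,0,0,0,0,0.13,0])

```text
time: 26.0
tool_pos: [0.5089, 0.3977, 0.1954]
ee_rot: [3.141, -0.001, 1.568]
wrist_force: [-0.5, -0.1, -2.9]
width: 0.0498
finger_force: 30.0
```

```bash
cat >> h.py <<'E'
def glass(c,d,o):
    t=o["tool_pos"];P=cloud(c,d,np.ones((480,640),bool));y=o["ee_rot"][2];u=np.array([np.cos(y),np.sin(y)]);v=np.array([u[1],-u[0]])
    q=P-t;a=q[:,:2]@u;b=q[:,:2]@v;m=(abs(a)<.02)&(abs(b)<.024)&(q[:,2]>-.065)&(q[:,2]<.04)
    zt=np.percentile(q[m,2],97);k=m&(q[:,2]>zt-.003);print("top",zt,np.median(q[k,2]),k.sum(),"a",np.percentile(a[k],[1,50,99]),"b",np.percentile(b[k],[1,99]))
    for bb in(-.018,-.009,0,.009,.018):print(bb,np.percentile(a[k&(abs(b-bb)<.004)],[2,98]))
    f=m&(q[:,2]<zt-.006)&(a>0);A=np.c_[q[f,2],b[f],np.ones(f.sum())]
    if f.sum()>50:
        w,*_=np.linalg.lstsq(A,a[f],rcond=None);r=a[f]-A@w;g=abs(r)<2*np.median(abs(r))+1e-4;w,*_=np.linalg.lstsq(A[g],a[f][g],rcond=None);print("face: a=%.4f*z+%.4f*b+%.4f"%tuple(w),f.sum(),"lowest z",q[f,2].min())
E
python3 - <<'E'
from h import *
c,p,d,o=look("w_gh");print(o["width"],o["finger_force"],o["wrist_force"]);glass(c,d,o)
E
```

```text
t 26.0 tcp [0.5089 0.3977 0.1954] rot [ 3.1407e+00 -6.0000e-04  1.5678e+00]
0.04976156170163907 29.999433159828186 [-0.49081901 -0.10547617 -2.88085344]
top 0.026917198326276922 0.026094192350702927 4165 a [-0.00565653  0.00090091  0.00660296] b [-0.02353187  0.0235832 ]
-0.018 [-0.00539609  0.00653046]
-0.009 [-0.00545543  0.00650141]
0 [-0.00546488  0.00649519]
0.009 [-0.00538803  0.00642643]
0.018 [-0.00549957  0.00649374]
face: a=0.0009*z+-0.0023*b+0.0062 6763 lowest z -0.05531426151379537
```

View pics/w_gh.png

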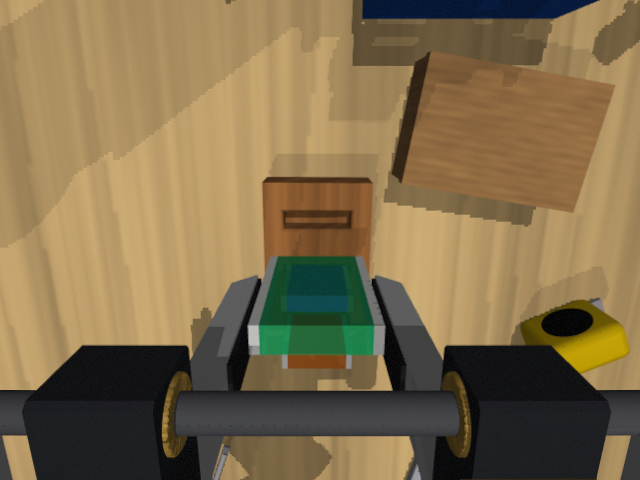

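Call:
move_arm(steps=[0,0,0,0.002,-0.01,0.02,0,0,0,-0.02,0.01,-0.04,0.03,0,0,0,-0.05,0.02,-0.08,0.03,0,0,0,-0.07,0.03,-0.12,0.03,0,0,0,-0.09,0.04,-0.16,0.03,0,0,0,-0.11,0.05,-0.2,0.03,0,0,0,-0.13,0.06,-0.24,0.03,0,0,0,-0.16,0.07,-0.28,0.03,0,0,0,-0.18,0.08,-0.32,0.03,0,0,0,-0.2,0.09,-0.36,0.03,0,0,0,-0.22,0.1,-0.4,0.03,0,0,0,-0.24,0.106,-0.43,0.03,0])

```text
time: 27.25
tool_pos: [0.6142, -0.0348, 0.2222]
ee_rot: [-3.137, 0.001, 1.325]
wrist_force: [0.2, -0.5, -1.6]
width: 0.05
finger_force: 30.0
```

Call:
move_arm(steps=[0,0,0,0.0027,-0.0145,0,0,0,0,0,0.0027,-0.0145,0,0,0,0,0,0.0027,-0.0145,0,0,0,0,0,0.0027,-0.0145,0,0,0,0,0,0.0027,-0.0145,0,0,0,0,0,0.0027,-0.0145,0,0])

```text
time: 27.85
tool_pos: [0.6174, -0.0456, 0.2253]
ee_rot: [3.141, -0.0, 1.33]
wrist_force: [0.5, 0.0, -1.1]
width: 0.0493
finger_force: 30.0
```

Run:
```python
from h import *
c,p,d,o=look("w_over");print(o["qvel"]);glass(c,d,o)
print("plate",tops(c,d,(.63,0),.15,.012,.020));print("lamp",tops(c,d,(.652,.081),.09,.108,.124))
for n in("scene","side"):
    c2=cam(n);snapshot(n)
    for k,z in(("sample_point",.076),):
        for s in spot_point(n,k)[:1]:print(n,k,s["score"],onz(c2,s["uv"],z))
# dark cross line: from earlier view
z=np.load("w_rplaced.npz");cc=(camera_model("wrist"),z["R"],z["t"]);print("cross",onz(cc,(318.5,92.5),.016))
```

```text
t 27.85 tcp [ 0.6174 -0.0456  0.2253] rot [ 3.1411e+00 -2.0000e-04  1.3297e+00]
[-0.00924737  0.00095714 -0.00063475 -0.00161123 -0.00180938  0.0006847 ]
top 0.0268737923689329 0.02606454856301943 4197 a [-0.00586846  0.00083297  0.00647198] b [-0.02350015  0.02356986]
-0.018 [-0.00565016  0.00632433]
-0.009 [-0.00549288  0.00646578]
0 [-0.00557745  0.0063795 ]
0.009 [-0.00548911  0.00629888]
0.018 [-0.00576853  0.00632842]
face: a=0.0011*z+-0.0016*b+0.0060 6775 lowest z -0.0552475039430928
plate (16617, array([624. , -23.4]), array([187. , 110.3]), 76.1, array([622.3, -30.1,  16. ]))
lamp (4806, array([646.4,  69.7]), array([50.9, 77. ]), 74.3, array([647.5,  73.6, 114.9]))
scene sample_point 0.72 [[ 0.61830349 -0.0547701   0.076     ]]
side sample_point 0.6 [[ 0.61989144 -0.04074654  0.076     ]]
cross [[ 0.61793025 -0.04696404  0.016     ]]
```

Call:
move_arm(steps=[0,0,0,0.0002,-0.0006,-0.01,0,0,0,0,0.0002,-0.0006,-0.025,0,0,0,0,0.0002,-0.0006,-0.04,0,0,0,0,0.0002,-0.0006,-0.055,0,0,0,0,0.0002,-0.0006,-0.07,0,0,0,0,0.0002,-0.0006,-0.085,0,0,0,0,0.0002,-0.0006,-0.1,0,0,0,0,0.0002,-0.0006,-0.115,0,0,0,0,0.0002,-0.0006,-0.127,0,0,0,0,0.0002,-0.0006,-0.133,0,0,0,0,0.0002,-0.0006,-0.1358,0,0,0,0,0.0002,-0.0006,-0.1358,0])

```text
time: 29.3
tool_pos: [0.6178, -0.0475, 0.0892]
ee_rot: [3.141, 0.0, 1.328]
wrist_force: [0.2, -0.0, -1.7]
width: 0.0498
finger_force: 30.0
```

Call:
move_arm(steps=[0,0,0,0,0,0,0,0,0,0,0,0,0,0,0,0,0,0,0,0,0,0,0,0,0,0,0,0,0,0,0,0,0,0,0,0,0,0,0,0,0,0])

```text
time: 29.9
tool_pos: [0.6177, -0.0475, 0.0893]
ee_rot: [3.141, 0.0, 1.328]
wrist_force: [-0.3, 0.3, -2.1]
width: 0.0495
finger_force: 30.0
```

Run:
```python
from h import *
c,p,d,o=look("w_fin");print(np.round(o["qvel"],4),o["wrist_force"],o["finger_force"]);glass(c,d,o)
p,d=snapshot("side");p2,_=snapshot("scene")
save("fin.png",np.hstack([cv2.resize(p[120:300,180:400],(396,324)),cv2.resize(p2[200:380,220:440],(396,324))]))
```

```text
t 29.9 tcp [ 0.6177 -0.0475  0.0893] rot [3.1414 0.     1.3277]
[-0.0004  0.0029 -0.0003 -0.0008 -0.0003  0.0012] [-0.33719745  0.34659548 -2.12572625] 29.99946266412735
top 0.02690026476631361 0.026069028468739985 4190 a [-0.00588002  0.00082411  0.00646877] b [-0.02354292  0.02350348]
-0.018 [-0.00566222  0.0063579 ]
-0.009 [-0.00557059  0.00638829]
0 [-0.00565976  0.00630151]
0.009 [-0.00567823  0.00631553]
0.018 [-0.00579806  0.0063501 ]
face: a=0.0015*z+-0.0019*b+0.0060 6757 lowest z -0.05499010074687626
```

View pics/fin.png

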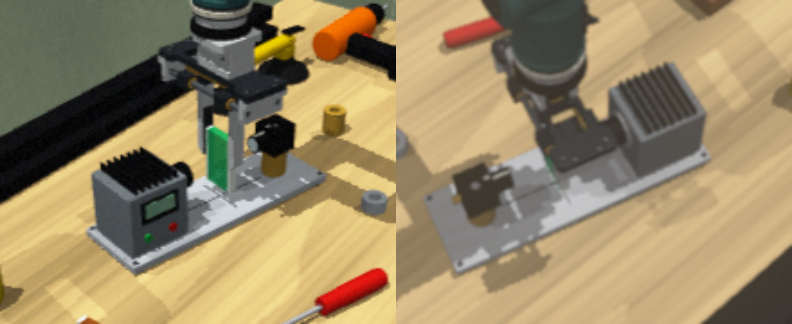

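Call:
move_arm(steps=[0,0,0,0.0001,0.0006,0.0004,0,0,0,0,0.0001,0.0006,0.0004,0,0,0,0,0.0001,0.0006,0.0004,0,0,0,0,0.0001,0.0006,0.0004,0,0,0,0,0.0001,0.0006,0.0004,0,0,0,0,0.0001,0.0006,0.0004,0,0,0,0,0.0001,0.0006,0.0004,0,0,0,0,0.0001,0.0006,0.0004,0])

```text
time: 30.85
tool_pos: [0.6178, -0.0469, 0.0896]
ee_rot: [3.141, -0.0, 1.328]
wrist_force: [0.5, 0.7, -1.4]
width: 0.0498
finger_force: 30.0
```

```bash
python3 -c "
from bench import *
print(close_job())"
```

```text
the job is handed in; nothing more can be done
None
```

The job is handed in at about 31 s: the tall spacer and the receiver are seated on the post with the lens facing the lamp, and the green glass is held by its frosted edges, upright and square across the beam at the sample point (position good to about 1 mm).

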